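Put the forgotten spacer into the two-tier serving stand

TASK

The two-tier serving stand was put together without its brass spacer tube, so the blue upper dish sits right down on the marble base. Take the upper dish off the rod and set it aside, stand the spacer tube over the rod, then put the dish back on the rod so that it rests level on top of the tube. Leave the base where it stands, keep the dish upright all the while, and do not disturb the other things on the worktop.

Things in the scene. Friction and masses are not known exactly. Their poses are not given: they have to be found in the camera images.
- stand_base: Heavy round pale marble base of the stand (1.8 kg, loose on the worktop), 172 mm in diameter, low rim 14 mm high; its inner floor is 8 mm above its underside. A steel rod, 12 mm in diameter with a round tip, stands upright at its centre; the tip is 90 mm above the underside of the base. Origin: centre of the underside; z up along the rod.
- spacer_tube: Brass spacer tube, 60 mm long, outer diameter 36 mm, bore 20 mm, about 0.15 kg, open at both ends (either end may be down); it starts upright on the worktop (z = 0), which is bare between the stand, the tube and the listed bystanders for x 0.39 to 0.72, y -0.16 to 0.27 (further right lies the hob). Origin: on its axis at its lower end; z up along the axis.
- upper_dish: Blue dish, 128 mm in diameter, 18 mm high, flat underside, about 0.28 kg. A brass stem (the grip), 30 mm in diameter, rises from its centre to 65 mm above the underside; a 20 mm bore runs right through, too narrow to pass the tube. It starts on the inner floor of the base with the rod in its bore, the rod tip 17 mm above the stem. Origin: centre of the underside; z up along the stem.
- espresso_cup: Bystander: cream espresso cup with one handle, 64 x 91 x 50 mm, standing behind the stand. Origin: centre of the underside.
- matchbox: Bystander: orange matchbox, 53 x 36 x 15 mm, lying flat on the worktop. Origin: centre of the underside.
- tealight: Bystander: tealight candle in a metal cup, 38 mm in diameter, 16 mm high. Origin: centre of the underside.
- egg_timer: Bystander: white egg timer with a red grip, 60 mm in diameter, 54 mm high, standing on the hob at the right. Origin: centre of the underside.
Things that resemble listed ones, but are neither listed nor needed, are in the scene too. What is meant by the spacer_tube is not green, and is the smaller of those in its own colour.

How it is judged (in metres and radians):
On the way, in this order (a step that is already met when the one before it is completed fails the run):
1. the upper dish is off the rod and set down upright, clear of the base (horizontal distance between upper_dish and stand_base above 0.12 m and angle between upper_dish's own z axis and vertical below 0.15 rad and contact force between upper_dish and the fingers below 0.1 N and linear speed of upper_dish below 0.03 m/s), for 0.2 s.
2. the spacer tube stands over the rod on the floor of the base (horizontal distance between spacer_tube and stand_base below 0.009 m and (z of spacer_tube in the frame of stand_base between 0.004 and 0.013 m or (z of spacer_tube in the frame of stand_base between 0.064 and 0.073 m and angle between spacer_tube's own z axis and vertical above 3 rad))), for 0.2 s.
At the end, for the whole second after the job is handed in: The spacer tube stands over the rod on the base (centred within 9 mm, upright within 0.1 rad) and the upper dish rests on the tube with the rod in its bore: its underside 63 to 73 mm above the underside of the base, centred within 9 mm, level within 0.1 rad; everything released and at rest (horizontal distance between each of spacer_tube, upper_dish and stand_base below 0.009 m and angle between the z axis of spacer_tube and the z axis of stand_base, either way round below 0.1 rad and z of upper_dish in the frame of stand_base between 0.063 and 0.073 m and angle between upper_dish's own z axis and vertical below 0.1 rad and angle between stand_base's own z axis and vertical below 0.05 rad and linear speed of each of upper_dish, stand_base below 0.03 m/s); the robot touches nothing.
It fails at once if the upper dish is tipped by more than 0.7 rad (angle between upper_dish's own z axis and vertical above 0.7 rad).
It fails at once if the base is shifted by more than 40 mm (distance of stand_base from where it was at the start of the episode above 0.04 m).
It fails at once if a bystander is moved by more than 30 mm (distance of any of espresso_cup, matchbox, tealight, egg_timer from where it was at the start of the episode above 0.03 m).
It also fails if it takes over 72 s, if anything falls off the work surface, if the arm or the gripper's body presses on something with over 40 N, if the wrist force passes 120 N, or if a joint passes its speed limit or range.

ROBOT

A 6-joint arm with a two-finger parallel gripper is mounted at the origin on a cart in front of the work surface, level with it; the furniture and walls round the work are solid. World frame = base frame: x ahead of the robot, y to its left, z up, the work surface at z = 0. Lengths are in mm, angles in degrees, forces in N, time in s.
With the tool pointing down it reaches from about 350 to 850 mm from the base axis. Payload 8.1 kg.
Tool frame: the origin (TCP) lies midway between the tips of the shut fingers; the grasp point (between the pads) lies 19 mm behind it; z points along the fingers, y is the direction in which the jaws open and shut (so a half turn about z gives the same grasp; the last joint's range is limited). The gripper opens to 85 mm and grips with 20 to 120 N. Pads are 22 mm wide; open, the fingers measure 114 mm over their backs; the gripper's body (76 mm by 85 mm) begins 54 mm behind the grasp point. The pads swing forward as they close: fully open they stand 13 mm farther back than shut.
Start: joints at [70.05, 7.471, 85.268, -0, 87.261, -4.893], TCP at [155.849, 579.41, 231.292] pointing down, gripper open.
Joint ranges: [-169.43, 169.43], [-51.17, 129.36], [1.28, 143.12], [-76.62, 256.62], [0, 156.53], [-152.29, 152.29]. Speed limits (degrees/s): [136.94, 136.94, 159.86, 180, 180, 180].

INTERFACE

Orientations are given as [roll, pitch, yaw] about the fixed x, y, z axes, in that order (R = Rz(yaw) Ry(pitch) Rx(roll)).
In Python, from bench import telemetry, snapshot, camera_params, job gives the robot as it stands. The module is installed in compiled form; this text tells all that it offers.
- The arm moves only by the shell command python3 -m jog 'ROWS' [FORCE]. ROWS is JSON, a list that holds one entry, the list of rows, each a list of 7 numbers: the shift along the tool's x, y, z in units of 50 mm (1.0 is 50 mm), then the turn, a rotation vector about the tool's x, y, z in units of 2 pi rad (1.0 is 2 pi rad), then the opening, from 0 (shut) to 1 (fully open). In form: [[[dx, dy, dz, rx, ry, rz, claw], ...]]. A call has 1 to 12 rows; each row shifts and turns the commanded pose from where the row before left it, along the tool's axes as they then stand; what a row does not reach is not made up. A row lasts 1/8 s, in which the tool goes at most 62.5 mm and 10.7 degrees, less where a joint would pass 70% of its speed; a pose out of reach is approached as far as the arm can. A call with a number of a shift or a turn outside -1 to 1 is refused whole. A call with a gripper value outside its range is refused whole. The fingers move at their own pace and stop on an object; FORCE is the grip in N (left out, the last holds). Time passes only in rows, so rows that do not move let the fingers close. It gives the time, the measured TCP pose, the force and the opening at its end, in the units of the state.
- telemetry.sense(): the state, without advancing time (a new reading comes with each control period).
- snapshot(name): name is "side" or "top" or "wrist"; returns (picture, depth): 400x640x3 uint8, red, green, blue; 400x640 float32, mm along the optical axis (not along the pixel's ray), 0 where there is no reading.
- camera_params(name): a dict with "K" (3x3 intrinsics, pixels), "extrinsics" (4x4, takes a point from camera to world coordinates). Camera axes: x right, y down, z forward; pixel columns grow to the right and rows downward; lengths in mm; the calibration is good to about 2 mm. A picture is of the moment at which its call begins: read the wrist's pose just before it. camera_params takes no time and is no camera call; for the wrist camera it gives the pose at the moment of the call.
- job.hand_in(): hands the job in, once; it reports no verdict.
The state is a dict: "time": time; "joint_pos": joint angles; "qd": joint speeds; "joint_efforts": joint torques, N m; "tool_pos": TCP position; "tcp_rot": TCP orientation; "ft_force": force on the tool from outside, world axes, zero at the start; "wrist_torque": the same for the moment, N m; "finger_gap": finger opening in mm.
Only numpy, scipy, OpenCV 4.12 (cv2) and the standard library are available. Lean on these libraries where they do the work, as an engineer would, in place of code of your own. Each camera call takes 0.05 s, during which the arm holds its last target. There are 200 camera calls.

## Working session

There is one attempt and no reset: what is moved stays moved. The work goes in short steps, Python scripts to look and compute and a shell command to move; the robot and the scene stay as the last step left them, time stands still between calls to the robot, and variables do not carry over. Pictures are saved under pics/ and viewed, about 8 in all and at most 12, crops included, and the job is handed in when it is done.

```bash
mkdir -p pics; cat > h.py <<'E'
import numpy as np,cv2
from bench import telemetry,snapshot,camera_params,job
def cam(n):
    p=camera_params(n);return np.array(p["K"]),np.array(p["extrinsics"])
def cloud(n,dep):
    K,T=cam(n);v,u=np.mgrid[:400,:640]
    P=np.stack([(u-K[0,2])/K[0,0]*dep,(v-K[1,2])/K[1,1]*dep,dep,np.ones_like(dep)],-1)
    return (P@T.T)[...,:3]
def ray(n,u,v,z):
    K,T=cam(n);d=T[:3,:3]@np.array([(u-K[0,2])/K[0,0],(v-K[1,2])/K[1,1],1]);o=T[:3,3]
    return o+d*(z-o[2])/d[2]
E
python3 - <<'E'
from h import *
for n in("top","side"):
    im,d=snapshot(n);np.savez(f"pics/{n}0.npz",im=im,d=d);cv2.imwrite(f"pics/{n}0.png",im[...,::-1])
    print(n,cam(n))
print(telemetry.sense())
E
```

```text
top (array([[442.2020684 ,   0.        , 325.77886973],
       [  0.        , 442.2020684 , 200.19548541],
       [  0.        ,   0.        ,   1.        ]]), array([[-2.66970059e-02, -9.81252332e-01,  1.90869408e-01,
         3.96864854e+02],
       [-9.99624118e-01,  2.50141452e-02, -1.12211937e-02,
        -1.71522952e+01],
       [ 6.23638735e-03, -1.91097236e-01, -9.81551300e-01,
         9.33913298e+02],
       [ 0.00000000e+00,  0.00000000e+00,  0.00000000e+00,
         1.00000000e+00]]))
side (array([[397.10102585,   0.        , 320.99099268],
       [  0.        , 397.10102585, 199.74518459],
       [  0.        ,   0.        ,   1.        ]]), array([[ 8.24107043e-01, -1.71624739e-01,  5.39807864e-01,
         9.89744873e+01],
       [-5.65859199e-01, -2.92369373e-01,  7.70923808e-01,
        -6.52901087e+02],
       [ 2.55136891e-02, -9.40778985e-01, -3.38059097e-01,
         3.44448217e+02],
       [ 0.00000000e+00,  0.00000000e+00,  0.00000000e+00,
         1.00000000e+00]]))
{'time': 0.1, 'joint_pos': array([ 7.00502835e+01,  7.51122640e+00,  8.53240104e+01,  8.45371325e-04,
        8.72610568e+01, -4.89197646e+00]), 'qd': array([ 0.06748041, -0.1096499 , -0.23198052,  0.02413633, -0.12724987,
       -0.06292053]), 'joint_efforts': array([ 1.62980574e-03, -5.70945597e+01, -5.01946843e+01,  6.23485084e-05,
        7.93271349e-03,  2.68872651e-05]), 'tool_pos': array([155.66720033, 578.93924571, 230.33538015]), 'tcp_rot': array([-1.79904129e+02, -9.05292389e-03,  1.64942211e+02]), 'ft_force': array([ 1.13980339, -0.99936021,  0.00682468]), 'wrist_torque': array([ 0.00704947, -0.00653355, -0.03959036]), 'finger_gap': 85.41081647582428}
```

View pics/top0.png

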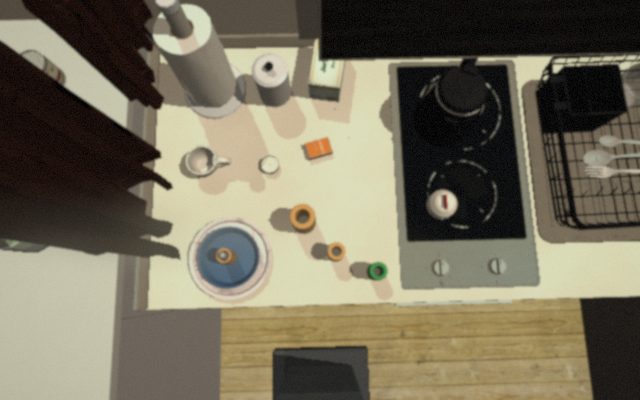

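View pics/side0.png

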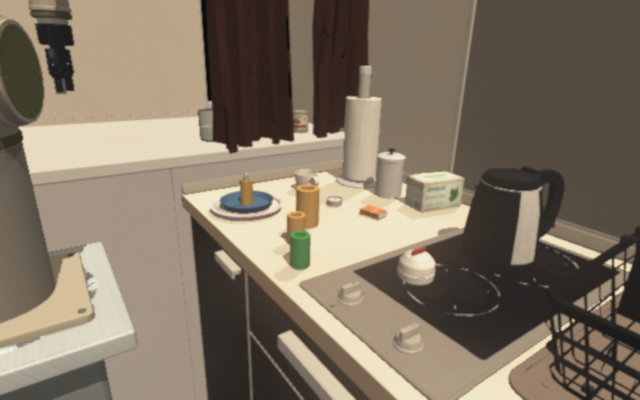

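Views (pictures 1 and 2). In the top view the stand is at (228,258). There are three tube candidates: a large brass one at (302,217), a small brass one at (336,252) and a green one at (377,270). The small brass one fits: it isn't green and it's the smaller of its colour. The bystanders are the cup (203,161), tealight (269,164), matchbox (318,148) and timer (442,204).

```bash
python3 - <<'E'
from h import *
z=np.load("pics/top0.npz");im,d=z["im"],z["d"];P=cloud("top",d)
hsv=cv2.cvtColor(im,cv2.COLOR_RGB2HSV)
m=cv2.inRange(hsv,(8,110,70),(25,255,255))
n,l,s,c=cv2.connectedComponentsWithStats(m)
for i in range(1,n):
    if s[i,4]>25:
        Q=P[l==i];zt=np.percentile(Q[:,2],90);T=Q[Q[:,2]>zt-5]
        (cx,cy),r=cv2.minEnclosingCircle(T[:,:2].astype(np.float32));print(s[i],c[i].round(1),"ztop",zt.round(1),"circ",round(cx,1),round(cy,1),round(r,1),"mean",T.mean(0).round(1))
b=cv2.inRange(hsv,(95,80,40),(125,255,255));b[:200]=0;b[:,:180]=0;b[:,290:]=0
k=max(cv2.findContours(b,0,2)[0],key=cv2.contourArea);e=cv2.fitEllipse(k);print("dish",e,ray("top",*e[0],26)) 
Q=P[(P[...,2]>8)&(P[...,2]<40)&(abs(P[...,0]-480)<130)&(P[...,1]>130)&(P[...,1]<330)]
print(len(Q),Q.min(0),Q.max(0))
# stand rim via hull of points above table
mm=((P[...,2]>7)&(P[...,2]<30)).astype(np.uint8);mm[:215]=0;mm[305:]=0;mm[:,:180]=0;mm[:,275:]=0
k=max(cv2.findContours(mm,0,2)[0],key=cv2.contourArea);e=cv2.fitEllipse(cv2.convexHull(k));print("base",e,ray("top",*e[0],14))
print("stem px heights"); print(P[250:264:2,216:234:3,2].round(0))
for nme,(u,v) in dict(cup=(203,161),tea=(269,164),match=(318,148),timer=(442,204)).items(): print(nme,P[v,u].round())
print("table z",np.median(P[150:240,350:390,2]))
a=cv2.resize(im[195:305,175:400],None,fx=3.5,fy=3.5,interpolation=2);cv2.imwrite("pics/crop.png",a[...,::-1])
E
```

```text
[305 138  27  21 377] [318.  147.9] ztop 17.3 circ 555.2 -24.5 158.5 mean [690.8 -13.8  17.9]
[289 204  26  28 468] [302.2 217.3] ztop 85.6 circ 476.5 1.4 81.8 mean [530.4  20.4  89. ]
[327 243  18  18 187] [335.4 251.5] ztop 61.4 circ 438.5 -33.1 44.6 mean [463.3 -43.6  65.2]
[217 249  18  14 121] [226.7 256.5] ztop 74.2 circ 433.1 83.7 107.2 mean [458.3 166.5  94.9]
[  222   308   364    59 12230] [407.4 333. ] ztop -895.1 circ 207.2 -331.4 723.4 mean [ 207.3 -320.  -878.4]
[565 349  13   8  32] [571.5 353.2] ztop -897.1 circ 112.6 -995.1 25.7 mean [ 110.6 -994.9 -898.4]
[494 395  23   5  73] [504.9 397. ] ztop -897.0 circ -49.0 -713.1 41.9 mean [ -46.3 -714.9 -898.9]
dish ((227.1741485595703, 278.20306396484375), (13.868049621582031, 38.963077545166016), 78.09931182861328) [418.05011627 175.82803925  26.        ]
3723 [376.41849672 130.00001055   8.00524756] [545.22853475 260.65350463  39.0721011 ]
base ((229.1129913330078, 258.0647277832031), (80.75674438476562, 84.0179443359375), 41.77031326293945) [459.19446767 175.03240436  14.        ]
stem px heights
[[12. 73. 73. 75. 73. 14.]
 [13. 73. 87. 37. 77. 60.]
 [73. 87. 85. 81. 70. 63.]
 [72. 87. 90. 79. 51. 69.]
 [77. 64. 86. 69. 74. 64.]
 [15. 70. 51. 12. 75. 56.]
 [11. 73. 74. 73. 63. 42.]]
cup [670. 236.   9.]
tea [658.  92.  14.]
match [691. -14.  17.]
timer [ 555. -263.   51.]
table z -0.3769173863509536
```

View pics/crop.png

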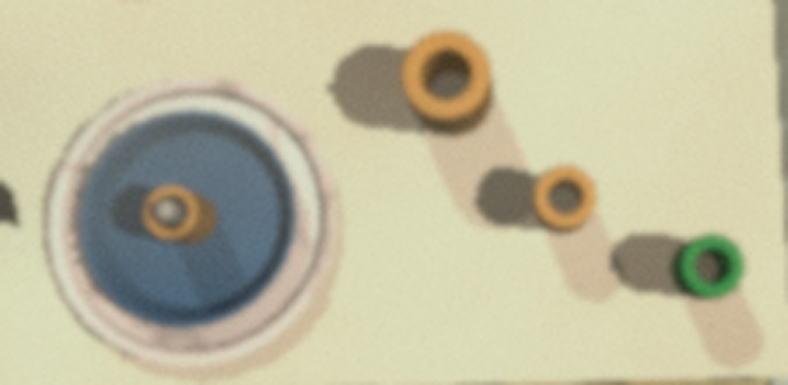

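Picture 3, the enlarged crop, confirms this. The small brass ring is at crop (565,197), full-image px (336.3,251.2); its brass twin at (447,78) is larger. The rod tip is at px (223.3,255).

```bash
python3 - <<'E'
from h import *
for n,u,v,z in(("rod",223.3,255,88),("stem",224,255.5,73),("tube",336.3,251.2,60),("dish",228.5,257.3,26),("base",229.1,258,14),("big",302.7,216.5,85),("green",378,271,60)):print(n,ray("top",u,v,z).round(1))
z=np.load("pics/side0.npz");im,d=z["im"],z["d"]
K,T=cam("side");W=np.linalg.inv(T)
hsv=cv2.cvtColor(im,cv2.COLOR_RGB2HSV);m=cv2.inRange(hsv,(8,110,70),(25,255,255))
n,l,s,c=cv2.connectedComponentsWithStats(m)
for i in range(1,n):
    if s[i,4]>60:print(s[i],c[i].round(1))
for n,p in(("rod",(459,174,90)),("tube",(463,-44,60))):
    q=W@[*p,1];print(n,(K@(q[:3]/q[2])).round(1))
print(telemetry.sense()["tcp_rot"])
K,T=cam("wrist");s=telemetry.sense()
from scipy.spatial.transform import Rotation as R
Rt=R.from_euler("xyz",s["tcp_rot"],degrees=True).as_matrix();print("tool axes",Rt.round(3));print("cam in tool",(Rt.T@(T[:3,3]-s["tool_pos"])).round(1),(Rt.T@T[:3,:3]).round(2))
E
```

```text
rod [460.3 170.7  88. ]
stem [460.4 172.6  73. ]
tube [464.  -45.1  60. ]
dish [460.  173.8  26. ]
base [459.3 175.1  14. ]
big [530.8  18.8  85. ]
green [ 423.3 -125.4   60. ]
[240 178  12  27 268] [246.  191.3]
[ 287  184   32   59 1123] [304.3 208.8]
[361 205  24  13 184] [371.5 210.6]
rod [244.1 172.    1. ]
tube [294.  213.9   1. ]
[-1.79904129e+02 -9.05292389e-03  1.64942211e+02]
tool axes [[-0.966  0.26  -0.001]
 [ 0.26   0.966 -0.002]
 [ 0.    -0.002 -1.   ]]
cam in tool [ 6.600e+01 -1.000e-01 -1.434e+02] [[ 0.   -0.96 -0.27]
 [ 1.    0.    0.  ]
 [ 0.   -0.27  0.96]]
```

```bash
python3 - <<'E'
from h import *
z=np.load("pics/top0.npz");P=cloud("top",z["d"])
for v,u in((250,170),(250,100),(200,100),(180,160),(100,150),(130,60)):print(u,v,P[v,u].round())
z=np.load("pics/side0.npz");P=cloud("side",z["d"])
for v,u in((130,230),(130,280),(110,320)):print(u,v,P[v,u].round())
E
```

```text
170 250 [466. 248. 159.]
100 250 [450. 265. 368.]
100 200 [541. 334. 242.]
160 180 [586. 261. 185.]
150 100 [744. 295. 163.]
60 130 [585. 286. 439.]
230 130 [459. 246. 176.]
280 130 [634. 319. 151.]
320 110 [748. 291. 203.]
```

```bash
python3 -m jog '[[[0,0,0,0,0,-0.0209,1],[0,0,0,0,0,-0.0209,1],[-0.35,-0.86,0,0,0,0,1],[-0.35,-0.86,0,0,0,0,1],[-0.35,-0.86,0,0,0,0,1],[-0.35,-0.86,0,0,0,0,1],[-0.35,-0.86,0,0,0,0,1],[-0.35,-0.86,0,0,0,0,1],[-0.35,-0.86,0,0,0,0,1],[-0.35,-0.86,0,0,0,0,1],[-0.35,-0.86,0,0,0,0,1],[-0.35,-0.86,0,0,0,0,1]]]'; python3 -m jog '[[[0,0,0,0,0,0,1],[0,0,0,0,0,0,1],[0,0,0,0,0,0,1],[0,0,0,0,0,0,1]]]'
```

```text
time: 1.6
tool_pos: [330.9, 148.0, 231.1]
tcp_rot: [180.0, 0.0, -180.0]
ft_force: [0.8, 0.0, 1.0]
finger_gap: 85.4
time: 2.1
tool_pos: [330.4, 150.3, 231.2]
tcp_rot: [180.0, -0.0, -179.9]
ft_force: [0.3, -0.4, 0.6]
finger_gap: 85.3
```

```bash
python3 - <<'E'
from h import *
im,d=snapshot("wrist");np.savez("pics/w0.npz",im=im,d=d);cv2.imwrite("pics/w0.png",im[...,::-1]);K,T=cam("wrist");np.savez("pics/w0c.npz",K=K,T=T)
W=np.linalg.inv(T)
for p in((460,172.5,90),(459.5,174,14)):
    q=W@[*p,1];print((K@(q[:3]/q[2])).round(1))
E
```

```text
[338.4 306.5   1. ]
[335.9 272.5   1. ]
```

View pics/w0.png

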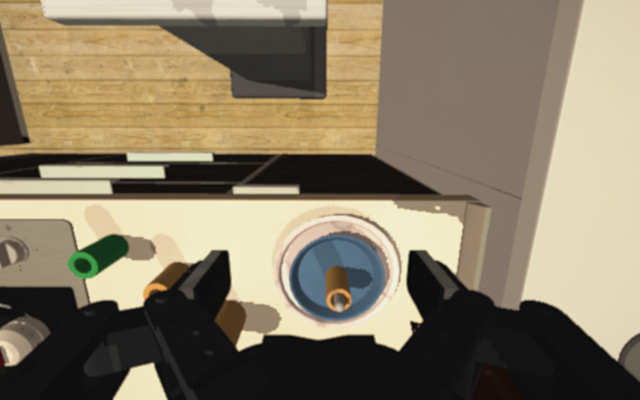

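Picture 4, the wrist view, shows the stem ring at (339,299) and the rod tip at about (339,307) against a prediction of (338.4,306.5). The two cameras agree.

```bash
python3 - <<'E'
from h import *
z=np.load("pics/w0.npz");im=z["im"];hsv=cv2.cvtColor(im,cv2.COLOR_RGB2HSV)
b=cv2.inRange(hsv,(95,90,30),(125,255,255));b[:,:280]=0;b[:,395:]=0
k=max(cv2.findContours(b,0,2)[0],key=cv2.contourArea);e=cv2.fitEllipse(cv2.convexHull(k));print(e,ray("wrist",*e[0],24))
m=cv2.inRange(hsv,(8,110,70),(25,255,255));m[:,:310]=0;m[:,370:]=0
ys,xs=np.nonzero(m);print(xs.min(),xs.max(),ys.min(),ys.max())
print(ray("wrist",339,307,89),ray("wrist",(xs.min()+xs.max())/2,299.5,73))
E
```

```text
((334.005615234375, 310.87445068359375), (5.0790791511535645, 16.75550079345703), 105.65290832519531) [512.27402287 171.8785673   24.        ]
310 369 0 310
[461.33909327 173.24396411  89.        ] [462.34861299 174.92650011  73.        ]
```

```bash
python3 -m jog '[[[-0.65,0.12,0,0,0,0,1],[-0.65,0.12,0,0,0,0,1],[-0.65,0.12,0,0,0,0,1],[-0.65,0.12,0,0,0,0,1],[0,0,0.8,0,0,0,1],[0,0,0.8,0,0,0,1],[0,0,0.8,0,0,0,1],[0,0,0,0,0,0,1],[0,0,0,0,0,0,1],[0,0,0,0,0,0,1]]]'; python3 - <<'E'
from h import *
im,d=snapshot("wrist");cv2.imwrite("pics/w1.png",im[...,::-1]);
im,d=snapshot("side");cv2.imwrite("pics/s1.png",cv2.resize(im[80:240,160:400],None,fx=3,fy=3)[...,::-1])
E
```

```text
time: 3.4
tool_pos: [462.4, 173.9, 113.7]
tcp_rot: [179.9, 0.2, -180.0]
ft_force: [-0.6, -0.2, 0.0]
finger_gap: 85.4
```

View pics/w1.png

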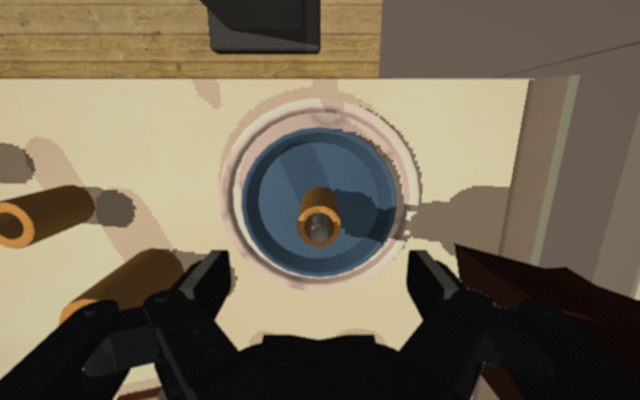

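Picture 5: the ring is at (319,222) and the rod tip at (319,228), centred between the pads at u≈229 and 408. I'll descend and grip.

```bash
python3 -m jog '[[[0,0,0.5,0,0,0,1],[0,0,0.5,0,0,0,1],[0,0,0.5,0,0,0,1],[0,0,0,0,0,0,1],[0,0,0,0,0,0,0.3],[0,0,0,0,0,0,0.2],[0,0,0,0,0,0,0],[0,0,0,0,0,0,0],[0,0,0,0,0,0,0],[0,0,0,0,0,0,0]]]' 45; python3 -m jog '[[[0,0,0,0,0,0,0],[0,0,0,0,0,0,0],[0,0,-0.3,0,0,0,0],[0,0,-0.3,0,0,0,0],[0,0,0,0,0,0,0],[0,0,0,0,0,0,0]]]'
python3 - <<'E'
from h import *
print(telemetry.sense()["ft_force"])
im,d=snapshot("side");cv2.imwrite("pics/s2.png",cv2.resize(im[80:240,160:400],None,fx=3,fy=3)[...,::-1])
E
```

```text
time: 4.75
tool_pos: [461.6, 173.6, 37.5]
tcp_rot: [180.0, 0.1, 180.0]
ft_force: [-1.8, -0.3, 6.2]
finger_gap: 29.5
time: 5.5
tool_pos: [460.8, 173.4, 66.3]
tcp_rot: [180.0, 0.0, 180.0]
ft_force: [-0.1, 0.4, -3.4]
finger_gap: 29.2
[-0.11737027  0.42081932 -3.37046507]
```

View pics/s2.png

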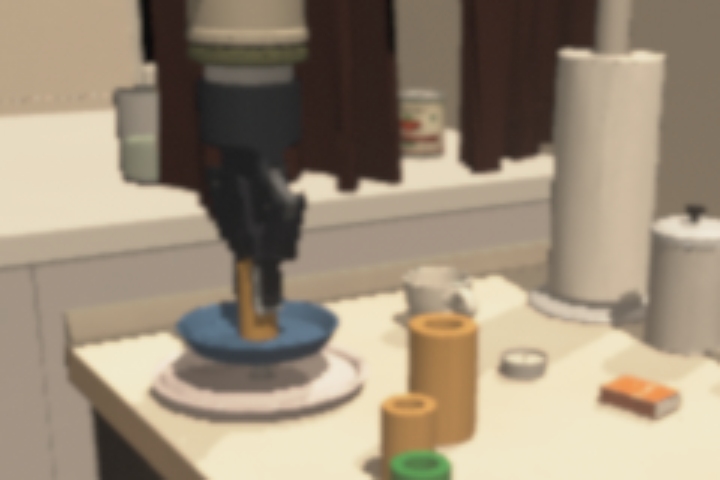

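Picture 6: the dish is gripped by the stem, level and lifted about 30 mm. The base stayed put. Next I carry the dish to the clear spot near (597,-67).

```bash
python3 -m jog '[[[0,0,-0.4,0,0,0,0],[0,0,-0.4,0,0,0,0],[0,0,-0.4,0,0,0,0],[0,0,-0.4,0,0,0,0],[-0.34,-0.6,0,0,0,0,0],[-0.34,-0.6,0,0,0,0,0],[-0.34,-0.6,0,0,0,0,0],[-0.34,-0.6,0,0,0,0,0],[-0.34,-0.6,0,0,0,0,0],[-0.34,-0.6,0,0,0,0,0],[-0.34,-0.6,0,0,0,0,0],[-0.34,-0.6,0,0,0,0,0]]]'; python3 -m jog '[[[0,0,0,0,0,0,0],[0,0,0,0,0,0,0],[0,0,0.42,0,0,0,0],[0,0,0.42,0,0,0,0],[0,0,0.42,0,0,0,0],[0,0,0.42,0,0,0,0],[0,0,0.42,0,0,0,0],[0,0,0,0,0,0,0],[0,0,0,0,0,0,0]]]'
python3 -m jog '[[[0,0,0.06,0,0,0,0],[0,0,0.06,0,0,0,0],[0,0,0.06,0,0,0,0],[0,0,0,0,0,0,0],[0,0,0,0,0,0,0]]]'
```

```text
time: 7.05
tool_pos: [596.6, -67.6, 145.1]
tcp_rot: [180.0, -0.1, 180.0]
ft_force: [0.0, -0.1, -2.4]
finger_gap: 28.7
time: 8.18
tool_pos: [597.2, -66.8, 41.8]
tcp_rot: [-180.0, 0.0, 180.0]
ft_force: [-0.1, -0.3, -1.8]
finger_gap: 29.1
time: 8.8
tool_pos: [596.7, -66.6, 32.3]
tcp_rot: [180.0, -0.0, 180.0]
ft_force: [-0.2, 0.0, -2.8]
finger_gap: 29.2
```

```bash
python3 -m jog '[[[0,0,0.03,0,0,0,0],[0,0,0,0,0,0,0],[0,0,0,0,0,0,0]]]'; python3 -m jog '[[[0,0,0.03,0,0,0,0],[0,0,0,0,0,0,0],[0,0,0,0,0,0,0]]]'
```

```text
time: 9.18
tool_pos: [596.7, -66.7, 30.8]
tcp_rot: [-180.0, -0.0, 180.0]
ft_force: [-0.2, -0.6, -3.3]
finger_gap: 29.4
time: 9.55
tool_pos: [596.9, -66.7, 29.6]
tcp_rot: [-180.0, 0.0, 180.0]
ft_force: [-1.1, 0.6, 0.8]
finger_gap: 29.0
```

Contact at TCP z≈29.5. Releasing and rising.

```bash
python3 -m jog '[[[0,0,0,0,0,0,0.45],[0,0,0,0,0,0,0.7],[0,0,0,0,0,0,1],[0,0,0,0,0,0,1],[0,0,-0.3,0,0,0,1],[0,0,-0.7,0,0,0,1],[0,0,-0.7,0,0,0,1],[0,0,-0.7,0,0,0,1],[0,0,-0.6,0,0,0,1],[0,0,0,0,0,0,1],[0,0,0,0,0,0,1]]]'
python3 - <<'E'
from h import *
im,d=snapshot("top");np.savez("pics/top1.npz",im=im,d=d);cv2.imwrite("pics/top1.png",cv2.resize(im[120:310,180:480],None,fx=2.5,fy=2.5)[...,::-1])
E
```

```text
time: 10.92
tool_pos: [596.7, -66.6, 179.5]
tcp_rot: [-180.0, 0.0, 180.0]
ft_force: [-0.4, 0.1, -0.9]
finger_gap: 85.5
```

View pics/top1.png

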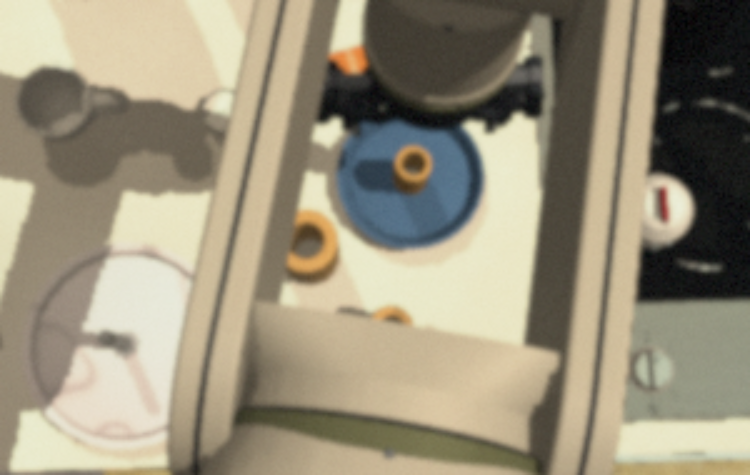

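Picture 7: the dish stands upright on the worktop with its bore at crop (413,164), clear of everything, and the rod is free in the base. Next I go over the small brass tube.

```bash
python3 -m jog '[[[0.67,0.108,0,0,0,0,1],[0.67,0.108,0,0,0,0,1],[0.67,0.108,0,0,0,0,1],[0.67,0.108,0,0,0,0,1],[0,0,0.6,0,0,0,1],[0,0,0.6,0,0,0,1],[0,0,0,0,0,0,1],[0,0,0,0,0,0,1],[0,0,0,0,0,0,1]]]'
python3 - <<'E'
from h import *
z=np.load("pics/top1.npz");print("dish bore",ray("top",180+413/2.5,120+164/2.5,65),"rod",ray("top",180+120/2.5,120+342/2.5,90))
print(telemetry.sense()["tool_pos"])
im,d=snapshot("wrist");cv2.imwrite("pics/w2.png",im[...,::-1])
P=cloud("wrist",d);hsv=cv2.cvtColor(im,cv2.COLOR_RGB2HSV)
m=cv2.inRange(hsv,(8,110,60),(25,255,255))
n,l,s,c=cv2.connectedComponentsWithStats(m)
for i in range(1,n):
    if s[i,4]>100:print(s[i],c[i].round(1))
T=P[(abs(P[...,2]-60)<4)&(abs(P[...,0]-464)<28)&(abs(P[...,1]+45)<28)]
print(len(T),T.min(0),T.max(0),cv2.minEnclosingCircle(T[:,:2].astype(np.float32)) if len(T) else 0)
E
```

```text
time: 12.1
tool_pos: [463.8, -45.3, 120.7]
tcp_rot: [-180.0, 0.1, 180.0]
ft_force: [-0.1, -0.5, 0.2]
finger_gap: 85.4
dish bore [594.79110779 -67.01558855  65.        ] rod [456.48245641 161.29544688  90.        ]
[463.75165492 -45.25760288 120.70042897]
[   22     0   426    78 20723] [222.3  46.5]
[227  10  21   9 137] [238.2  14.5]
[ 295  183   49   59 2163] [318.8 213.1]
[ 361  245   62  105 4101] [389.7 294.5]
[283 315  22  20 371] [294.  325.5]
1286 [448.37027532 -62.67184751  56.00382893] [483.82552052 -27.47109154  62.57532398] ((466.1305236816406, -45.127601623535156), 17.897615432739258)
```

View pics/w2.png

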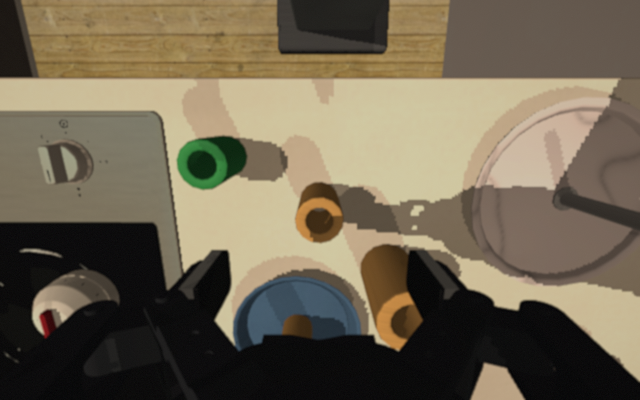

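Picture 8: the tube ring is at (319,219) between the pads. Depth gives its centre as (466.1,-45.1) and radius 17.9, so it's the 36 mm tube. The larger twin at (400,310) is clear of the fingers' path.

```bash
python3 -m jog '[[[-0.04,0,0,0,0,0,1],[0,0,0.62,0,0,0,1],[0,0,0.62,0,0,0,1],[0,0,0.62,0,0,0,1],[0,0,0,0,0,0,1],[0,0,0,0,0,0,1],[0,0,0,0,0,0,0.4],[0,0,0,0,0,0,0.3],[0,0,0,0,0,0,0],[0,0,0,0,0,0,0],[0,0,0,0,0,0,0],[0,0,0,0,0,0,0]]]' 45; python3 -m jog '[[[0,0,0,0,0,0,0],[0,0,0,0,0,0,0],[0,0,-0.6,0,0,0,0],[0,0,-0.6,0,0,0,0],[0,0,-0.6,0,0,0,0],[0,0,-0.6,0,0,0,0],[0,0,0,0,0,0,0],[0,0,0,0,0,0,0]]]'
```

```text
time: 13.65
tool_pos: [465.4, -45.1, 27.3]
tcp_rot: [-180.0, 0.1, 180.0]
ft_force: [-2.2, 0.9, 6.4]
finger_gap: 35.8
time: 14.65
tool_pos: [464.1, -44.9, 145.2]
tcp_rot: [180.0, -0.1, 180.0]
ft_force: [-0.4, 1.0, -2.3]
finger_gap: 35.6
```

```bash
python3 -m jog '[[[0.02,0.54,0,0,0,0,0],[0.02,0.54,0,0,0,0,0],[0.02,0.54,0,0,0,0,0],[0.02,0.54,0,0,0,0,0],[0,0.54,0,0,0,0,0],[0,0,0,0,0,0,0],[0,0,0,0,0,0,0],[0,0,0,0,0,0,0]]]'
python3 - <<'E'
from h import *
im,d=snapshot("wrist");K,T=cam("wrist");np.savez("pics/w3.npz",im=im,d=d,K=K,T=T);cv2.imwrite("pics/w3.png",im[...,::-1])
P=cloud("wrist",d)
M=(abs(P[...,0]-460)<30)&(abs(P[...,1]-172)<30)&(P[...,2]>70);Q=P[M];print("rod pts",len(Q),Q.mean(0) if len(Q) else 0, np.median(Q[Q[:,2]>82],0) if len(Q) else 0)
rim=P[(P[...,2]>11)&(P[...,2]<17)&(abs(P[...,0]-460)<100)&(abs(P[...,1]-174)<100)][:,:2]
r=np.hypot(*(rim-[460,174]).T);rim=rim[(r>78)&(r<95)];A=np.c_[2*rim,np.ones(len(rim))];s=np.linalg.lstsq(A,(rim**2).sum(1),rcond=None)[0];print("rim",len(rim),s[:2],np.sqrt(s[2]+s[0]**2+s[1]**2))
im2,d2=snapshot("top");np.savez("pics/top2.npz",im=im2,d=d2)
P=cloud("top",d2)
rim=P[(P[...,2]>10)&(P[...,2]<18)&(abs(P[...,0]-460)<100)&(abs(P[...,1]-174)<100)][:,:2];print(len(rim),rim.min(0) if len(rim) else 0,rim.max(0) if len(rim) else 0)
E
```

```text
time: 15.65
tool_pos: [460.5, 89.2, 145.7]
tcp_rot: [-180.0, -0.1, 179.9]
ft_force: [-0.1, 0.2, -1.3]
finger_gap: 35.6
rod pts 3474 [450.76631202 149.30530219 216.85143426] [449.68166596 146.79288953 233.16193444]
rim 2897 [461.09383507 173.99049653] 81.25288676754366
441 [376.43410894 123.76745118] [433.82689984 252.47884736]
```

View pics/w3.png

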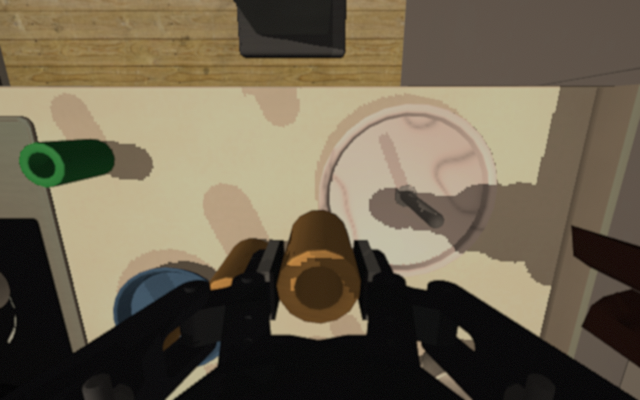

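Picture 9: the tube is held upright with its top ring at about (319,287). The free rod runs from its foot at (404,193) to its tip at (437,221).

```bash
python3 - <<'E'
from h import *
print("tip",ray("wrist",436,220,87),"foot",ray("wrist",404.5,193.5,10),"tube",ray("wrist",319,287,179.4))
z=np.load("pics/w3.npz");P=cloud("wrist",z["d"])
M=(abs(P[...,0]-460)<20)&(abs(P[...,1]-173)<20)&(P[...,2]>25)&(P[...,2]<95);M[:,:395]=0;M[:,450:]=0
Q=P[M];print(len(Q))
for a in range(25,95,10):
    q=Q[(Q[:,2]>=a)&(Q[:,2]<a+10)];print(a,len(q),q.mean(0).round(1) if len(q) else "",q.min(0).round(1) if len(q) else "",q.max(0).round(1) if len(q) else "")
M=(abs(P[...,0]-463)<25)&(abs(P[...,1]-89)<25)&(abs(P[...,2]-179)<3);q=P[M];print("tube top",len(q),cv2.minEnclosingCircle(q[:,:2].astype(np.float32)) if len(q) else 0)
g=cv2.cvtColor(z["im"],cv2.COLOR_RGB2HSV)[205:230:3,420:455:3]
print(P[205:230:4,416:448:3,2].round())
E
```

```text
tip [462.16281831 174.07662317  87.        ] foot [460.66348395 172.8655925   10.        ] tube [460.97884391  89.30979911 179.4       ]
662
25 56 [459.8 170.5  30.1] [456.8 167.7  25.1] [465.7 176.9  35. ]
35 59 [460.2 170.3  40. ] [456.8 168.   35.1] [466.5 177.1  44.9]
45 72 [460.  170.5  50.1] [456.6 168.   45.1] [467.4 176.7  55. ]
55 72 [459.8 170.3  60.2] [456.7 167.7  55.7] [465.6 176.5  64.8]
65 87 [459.9 170.5  70.1] [456.7 167.5  65. ] [466.3 177.3  74.8]
75 101 [460.  170.4  80.2] [456.7 167.7  75.2] [467.6 176.8  84.9]
85 215 [461.8 172.8  89. ] [456.7 167.9  85. ] [468.  178.9  92.3]
tube top 4091 ((455.3370666503906, 89.1246109008789), 24.836002349853516)
[[57. 61. 64. 65. 65. 11. 10. 10.  9. 11.  8.]
 [60. 65. 70. 73. 76. 77. 73.  8.  9.  9.  7.]
 [59. 66. 73. 77. 81. 84. 87. 88. 10.  8. 11.]
 [10. 10. 75. 82. 86. 87. 89. 90. 90. 88.  9.]
 [10.  9. 10. 81. 86. 90. 92. 90. 91. 90. 10.]
 [ 9.  9.  9.  9. 82. 89. 90. 92. 90.  8. 10.]
 [ 9.  9. 10.  9.  9.  9. 10.  9.  9. 10.  9.]]
```

```bash
python3 -m jog '[[[-0.02,0.555,0,0,0,0,0],[0,0.555,0,0,0,0,0],[0,0.555,0,0,0,0,0],[0,0,0,0,0,0,0],[0,0,0,0,0,0,0],[0,0,0,0,0,0,0],[0,0,0.3,0,0,0,0],[0,0,0.3,0,0,0,0],[0,0,0.15,0,0,0,0],[0,0,0.15,0,0,0,0],[0,0,0,0,0,0,0],[0,0,0,0,0,0,0]]]'
```

```text
time: 17.25
tool_pos: [462.1, 173.3, 101.7]
tcp_rot: [180.0, 0.0, 180.0]
ft_force: [-1.2, 0.5, -0.6]
finger_gap: 35.8
```

No resistance, and the rod tip is in the bore. Continuing down.

```bash
python3 -m jog '[[[0,0,0.3,0,0,0,0],[0,0,0.3,0,0,0,0],[0,0,0.3,0,0,0,0],[0,0,0.2,0,0,0,0],[0,0,0.1,0,0,0,0],[0,0,0,0,0,0,0],[0,0,0,0,0,0,0]]]'; python3 -m jog '[[[0,0,0.04,0,0,0,0],[0,0,0.04,0,0,0,0],[0,0,0.02,0,0,0,0],[0,0,0,0,0,0,0],[0,0,0,0,0,0,0]]]'
```

```text
time: 18.12
tool_pos: [462.3, 173.3, 41.8]
tcp_rot: [180.0, 0.1, 180.0]
ft_force: [-0.2, 0.1, -0.9]
finger_gap: 35.8
time: 18.75
tool_pos: [461.8, 173.2, 36.3]
tcp_rot: [-180.0, 0.0, 180.0]
ft_force: [0.2, 0.1, -2.5]
finger_gap: 35.6
```

```bash
python3 -m jog '[[[0,0,0.03,0,0,0,0],[0,0,0,0,0,0,0],[0,0,0,0,0,0,0]]]'; python3 -m jog '[[[0,0,0.02,0,0,0,0],[0,0,0,0,0,0,0],[0,0,0,0,0,0,0]]]'
```

```text
time: 19.12
tool_pos: [462.2, 173.3, 35.3]
tcp_rot: [180.0, 0.0, 180.0]
ft_force: [-1.6, 0.3, 5.2]
finger_gap: 35.8
time: 19.5
tool_pos: [462.4, 173.4, 35.3]
tcp_rot: [180.0, 0.1, 180.0]
ft_force: [-6.6, -1.5, 15.2]
finger_gap: 35.5
```

Seated. Release, rise and back off to -y for a look.

```bash
python3 -m jog '[[[0,0,0,0,0,0,0.5],[0,0,0,0,0,0,0.7],[0,0,0,0,0,0,1],[0,0,0,0,0,0,1],[0,0,-0.5,0,0,0,1],[0,0,-0.9,0,0,0,1],[0,0,-0.9,0,0,0,1],[0,-0.8,0,0,0,0,1],[0,-0.8,0,0,0,0,1],[0,0,0,0,0,0,1],[0,0,0,0,0,0,1]]]'
python3 - <<'E'
from h import *
im,d=snapshot("wrist");K,T=cam("wrist");np.savez("pics/w4.npz",im=im,d=d,K=K,T=T);cv2.imwrite("pics/w4.png",im[...,::-1])
P=cloud("wrist",d)
B=(abs(P[...,0]-462)<30)&(abs(P[...,1]-173)<30)
t=P[B&(abs(P[...,2]-68)<4)];r=P[B&(P[...,2]>78)&(P[...,2]<96)]
for q in(t,r):print(len(q),np.median(q,0).round(1),cv2.minEnclosingCircle(q[:,:2].astype(np.float32)))
E
```

```text
time: 20.88
tool_pos: [461.8, 93.4, 148.7]
tcp_rot: [180.0, -0.0, 179.9]
ft_force: [-0.1, -0.3, -0.1]
finger_gap: 85.3
1059 [459.5 170.3  68.5] ((463.0878601074219, 173.2753143310547), 17.87750816345215)
276 [460.8 172.2  88.1] ((461.8592224121094, 173.7764129638672), 6.113969326019287)
```

View pics/w4.png

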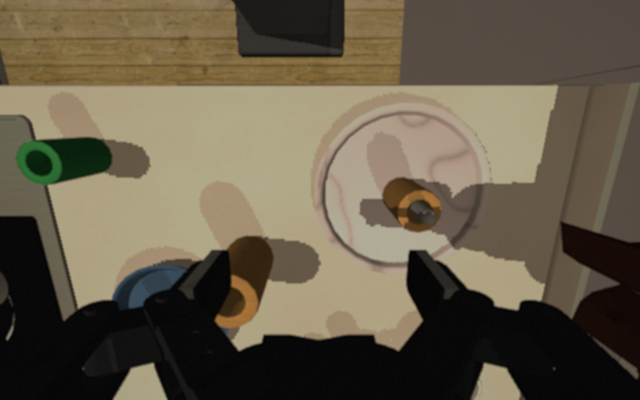

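Picture 10: the tube stands over the rod, ring at (418,211) with the rod inside. Depth puts its top at z 68 and its centre about 1.3 mm from the rod. Now back to the dish.

```bash
python3 -m jog '[[[-0.54,-0.64,0,0,0,0,1],[-0.54,-0.64,0,0,0,0,1],[-0.54,-0.64,0,0,0,0,1],[-0.54,-0.64,0,0,0,0,1],[-0.54,-0.64,0,0,0,0,1],[0,0,0,0,0,0,1],[0,0,0,0,0,0,1],[0,0,0,0,0,0,1]]]'
python3 - <<'E'
from h import *
im,d=snapshot("wrist")
P=cloud("wrist",d)
B=(abs(P[...,0]-597)<30)&(abs(P[...,1]+66)<30)
t=P[B&(abs(P[...,2]-65)<4)];print(len(t),cv2.minEnclosingCircle(t[:,:2].astype(np.float32)),t.min(0),t.max(0),telemetry.sense()["tool_pos"])
E
```

```text
time: 21.92
tool_pos: [596.3, -65.5, 148.7]
tcp_rot: [180.0, -0.0, -179.9]
ft_force: [-0.5, 0.3, 0.5]
finger_gap: 85.4
627 ((597.821533203125, -66.95240020751953), 14.854403495788574) [583.21030029 -81.45592663  61.06659972] [611.99408853 -52.40763299  67.84142633] [596.37087892 -65.57505685 148.80208394]
```

```bash
python3 -m jog '[[[-0.02,0,0.6,0,0,0,1],[0,0,0.6,0,0,0,1],[0,0,0.6,0,0,0,1],[0,0,0.4,0,0,0,1],[0,0,0.15,0,0,0,1],[0,0,0,0,0,0,1],[0,0,0,0,0,0,0.35],[0,0,0,0,0,0,0.2],[0,0,0,0,0,0,0],[0,0,0,0,0,0,0],[0,0,0,0,0,0,0],[0,0,0,0,0,0,0]]]' 45; python3 -m jog '[[[0,0,0,0,0,0,0],[0,0,0,0,0,0,0],[0,0,-0.6,0,0,0,0],[0,0,-0.6,0,0,0,0],[0,0,-0.6,0,0,0,0],[0,0,-0.6,0,0,0,0],[0,0,-0.2,0,0,0,0],[0,0,0,0,0,0,0],[0,0,0,0,0,0,0]]]'
```

```text
time: 23.48
tool_pos: [598.3, -66.9, 32.2]
tcp_rot: [-180.0, 0.1, 180.0]
ft_force: [-1.2, -0.5, 6.2]
finger_gap: 29.2
time: 24.6
tool_pos: [596.7, -66.6, 159.2]
tcp_rot: [180.0, -0.2, 180.0]
ft_force: [-1.0, -0.3, -4.5]
finger_gap: 29.1
```

```bash
python3 -m jog '[[[0.34,0.6,0,0,0,0,0],[0.34,0.6,0,0,0,0,0],[0.34,0.6,0,0,0,0,0],[0.34,0.6,0,0,0,0,0],[0.34,0.6,0.06,0,0,0,0],[0.34,0.6,0.06,0,0,0,0],[0.34,0.6,0.06,0,0,0,0],[0.34,0.6,0.06,0,0,0,0],[0,0,0,0,0,0,0],[0,0,0,0,0,0,0],[0,0,0,0,0,0,0],[0,0,0,0,0,0,0]]]'
```

```text
time: 26.1
tool_pos: [462.1, 172.5, 149.2]
tcp_rot: [-180.0, -0.0, 179.9]
ft_force: [-0.6, 0.1, -3.9]
finger_gap: 29.4
```

```bash
python3 -m jog '[[[0,0.01,0.2,0,0,0,0],[0,0,0.2,0,0,0,0],[0,0,0.1,0,0,0,0],[0,0,0.1,0,0,0,0],[0,0,0.1,0,0,0,0],[0,0,0,0,0,0,0],[0,0,0,0,0,0,0]]]'
python3 - <<'E'
from h import *
im,d=snapshot("side");cv2.imwrite("pics/s3.png",cv2.resize(im[120:240,170:350],None,fx=4,fy=4)[...,::-1])
E
```

```text
time: 26.98
tool_pos: [461.9, 173.8, 114.5]
tcp_rot: [180.0, 0.0, 180.0]
ft_force: [-0.9, -0.1, -3.9]
finger_gap: 28.6
```

View pics/s3.png

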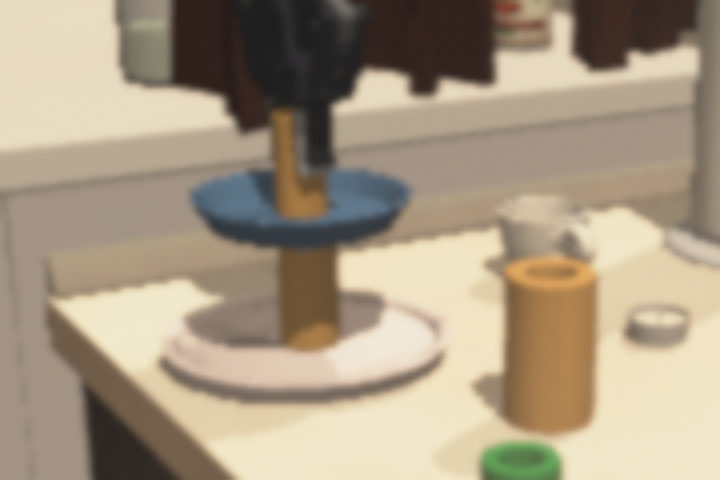

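Picture 11: the dish is level, centred above the upright tube, and the rod is entering the bore with no contact force. Lowering gently.

```bash
python3 -m jog '[[[0,0,0.06,0,0,0,0],[0,0,0.06,0,0,0,0],[0,0,0.06,0,0,0,0],[0,0,0.04,0,0,0,0],[0,0,0,0,0,0,0],[0,0,0,0,0,0,0]]]'; python3 -m jog '[[[0,0,0.03,0,0,0,0],[0,0,0.03,0,0,0,0],[0,0,0,0,0,0,0],[0,0,0,0,0,0,0]]]'
```

```text
time: 27.78
tool_pos: [461.8, 173.7, 103.3]
tcp_rot: [-180.0, 0.0, 180.0]
ft_force: [-1.3, 0.4, -4.0]
finger_gap: 29.1
time: 28.28
tool_pos: [461.7, 173.7, 100.2]
tcp_rot: [-180.0, -0.0, 180.0]
ft_force: [0.6, -0.8, -3.5]
finger_gap: 29.1
```

```bash
python3 -m jog '[[[0,0,0.02,0,0,0,0],[0,0,0,0,0,0,0],[0,0,0,0,0,0,0]]]'
```

```text
time: 28.65
tool_pos: [462.3, 173.8, 100.1]
tcp_rot: [180.0, 0.1, 180.0]
ft_force: [-3.0, -0.9, 5.1]
finger_gap: 28.8
```

```bash
python3 -m jog '[[[0,0,0,0,0,0,0.45],[0,0,0,0,0,0,0.7],[0,0,0,0,0,0,1],[0,0,0,0,0,0,1],[0,0,-0.3,0,0,0,1],[0,0,-0.5,0,0,0,1],[0,0,-0.7,0,0,0,1],[0,-0.9,0,0,0,0,1],[0,-0.9,0,0,0,0,1],[0,0,0,0,0,0,1],[0,0,0,0,0,0,1]]]'
python3 - <<'E'
from h import *
im,d=snapshot("wrist");P=cloud("wrist",d)
B=(abs(P[...,0]-462)<30)&(abs(P[...,1]-173)<30)
for nm,z,w in(("stem",133,4),):
    q=P[B&(abs(P[...,2]-z)<w)];print(nm,len(q),np.median(q[:,2]) if len(q) else 0,cv2.minEnclosingCircle(q[:,:2].astype(np.float32)) if len(q) else 0)
hsv=cv2.cvtColor(im,cv2.COLOR_RGB2HSV);b=cv2.inRange(hsv,(95,80,30),(125,255,255))>0
q=P[b&(abs(P[...,0]-462)<75)&(abs(P[...,1]-173)<75)&(P[...,2]>78)&(P[...,2]<95)]
c=np.linalg.lstsq(np.c_[q[:,:2],np.ones(len(q))],q[:,2],rcond=None)[0];print("dish rim",len(q),q.min(0),q.max(0),"slope",c)
im,d=snapshot("side");cv2.imwrite("pics/s4.png",cv2.resize(im[120:270,170:440],None,fx=2.9,fy=2.9)[...,::-1])
E
```

```text
time: 30.02
tool_pos: [462.1, 83.9, 175.2]
tcp_rot: [180.0, 0.1, 179.9]
ft_force: [1.2, 0.2, -0.7]
finger_gap: 85.3
stem 995 133.1720794195884 ((461.5960388183594, 173.78053283691406), 15.13162899017334)
dish rim 4275 [400.16302225 112.27003173  78.0015908 ] [521.46342554 235.57423681  88.43134676] slope [-1.02622969e-02 -8.70477602e-03  8.97171961e+01]
```

View pics/s4.png

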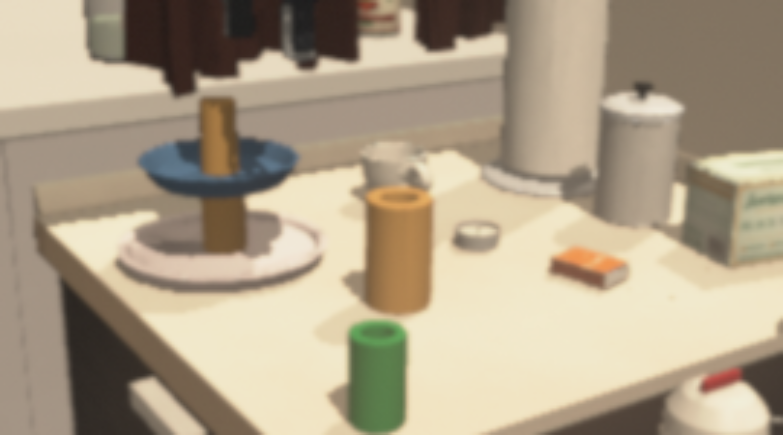

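Picture 12: the dish rests level on the tube at crop (218,165), and the gripper is clear. The cup, tealight and matchbox stand where they were. The stem top measures z 133, so the underside is at 68 mm. Handing in.

```bash
python3 -c "
from bench import job
print(job.hand_in())"
```

```text
the job is handed in; nothing more can be done
None
```

The job is done and was handed in at about 30 s of the 72 s allowed. I lifted the blue dish off the rod and set it down at about (597, -67). I then stood the small brass tube over the rod and put the dish back on top of it.

**Last checks**
- **Tube:** its top is at z ≈ 68 mm and its centre is about 1.3 mm from the rod. I measured this before the dish went back on.
- **Dish:** the stem top is at z 133 mm, which puts the underside at about 68 mm (63 to 73 allowed). It is centred within about 1 mm of the rod and tilted by about 0.01 rad.
- **Gripper:** it is open and clear of everything.
- **Other things:** the cup, tealight and matchbox look unmoved in the last side view. I judged this by eye and did not measure it again. I never worked near the egg timer, and it was only partly in that view.

No check failed. The only disagreement was a rod-tip reading of (456, 161) from one top view with the rod in shadow. It was a poor pixel pick, so I used the wrist-camera position of about (462, 173.5) instead. The peak force I read was about 17 N, when seating the tube.

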